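# Load the burnout kiln and lower its lid

## Robot

A 6-joint arm with a two-finger parallel gripper is mounted at the origin on the work surface. World frame = base frame: x ahead of the robot, y to its left, z up, the work surface at z = 0. Lengths are in mm, angles in rad, forces in N, time in s.
With the tool pointing down it reaches from about 275 to 750 mm from the base axis. Payload 10.2 kg.
Tool frame: the origin (TCP) lies at the very end of the fingers, on their centre line; the grasp point (between the pads) lies 19 mm behind it; z points along the fingers, y is the line along which they close (so a half turn about z gives the same grasp; the last joint's range is limited). The gripper opens to 85 mm and grips with 20 to 120 N. Pads are 22 mm wide; open, the fingers measure 114 mm over their backs; the gripper's body (76 mm by 85 mm) begins 54 mm behind the grasp point. The pads swing forward as they close: fully open they stand 13 mm farther back than shut.
Start: joints at [0.973, 0.313, 1.498, -0, 1.331, -0.223], TCP at [192.208, 488.556, 231.294] pointing down, gripper open.
Joint ranges: [-2.94, 2.94], [-0.97, 2.17], [0.19, 2.56], [-1.23, 4.37], [0.02, 3.11], [-2.88, 2.88]. Speed limits (rad/s): [2.39, 2.39, 3.01, 3.14, 3.14, 3.14].

## Interface

Orientations are given as a unit quaternion [w, x, y, z].
In Python, from rig import telemetry, optics, ctrl gives the robot as it stands.
- The arm moves only by the tool servo_tool, never from a script. Its argument "deltas" is a list of rows, each a list of 3 entries, a list of its own where there are three numbers: the shift along the tool's x, y, z in units of 20 cm (1.0 is 20 cm), then the turn, a rotation vector about the tool's x, y, z in units of 90 degrees (1.0 is 90 degrees), then the opening, from 0 (shut) to 1 (fully open). A call has 1 to 8 rows; each row shifts and turns the commanded pose from where the row before left it, along the tool's axes as they then stand; what a row does not reach is not made up. A row lasts 1/10 s, in which the tool goes at most 50 mm and 8.59 degrees, less where a joint would pass 70% of its speed; a pose out of reach is approached as far as the arm can. A call with a number of a shift or a turn outside -1 to 1 is refused whole. A call with a gripper value outside its range is refused whole. The fingers move at their own pace and stop on an object; "squeeze" is the grip in N (left out, the last holds). Time passes only in rows, so rows that do not move let the fingers close. It gives the time, the measured TCP pose, the force, the opening and the grip force at its end, in the units of the state.
- telemetry.sense(): the state, without advancing time (a new reading comes with each control period).
- optics.capture(name): name is "side" or "top" or "wrist"; returns the picture (384x512x3 uint8, blue, green, red); there is no depth.
- optics.camera_model(name): a dict with "vfov" (degrees; the focal length in pixels is half the picture's height over the tangent of half this angle, whatever the lens; pixels are square), "cx", "cy" (the principal point, pixels), "R" (3x3) and "t" (3): a world point X has camera coordinates R X + t; the wrist camera has in their place "mount" (4x4, takes a point from camera to tool coordinates, whose origin is the TCP and whose axes are the flange's). Camera axes: x right, y down, z forward; pixel columns grow to the right and rows downward; lengths in mm; the calibration is good to about 2 mm. A picture is of the moment at which its call begins: read the wrist's pose just before it. camera_model takes no time and is no camera call.
- ctrl.finish_job(): hands the job in; it is judged then, once.
The state is a dict: "time_s": time; "joints": joint angles; "dq": joint speeds; "tau": joint torques, N m; "eef_pos": TCP position; "ee_rot": TCP orientation; "force": force on the tool from outside, world axes, zero at the start; "wrist_torque": the same for the moment, N m; "grip_width": opening from 0.0 (shut) to 1.0 (fully open); "grip_force": force on a finger pad.
Only numpy, scipy, OpenCV 4.12 (cv2) and the standard library are available. Lean on these libraries where they do the work, as an engineer would, in place of code of your own. Each camera call takes 0.05 s, during which the arm holds its last target. There are 200 camera calls.

## Task

Make the burnout kiln ready to fire: take the tongs off its mouth and lay them flat in the aluminium tool tray, then gently set the small steel casting flask upright in the middle of the ribbed tile in the kiln, the same way up as it stands now. Then lower the heavy brick lid all the way shut under control, without ever letting it fall or slam, and leave the crucible in the kiln and the things round the flask where they are.

Things in the scene. Friction and masses are not known exactly. Their poses are not given: they have to be found in the camera images.
- kiln: Top-loading kiln, steel case, pale firebrick, 196 (x) x 226 (y) x 110 mm high without lid. Origin: centre of its underside; x points from its front (black controller, projecting 24 mm, 20 to 76 mm above the bench) to its hinged back. Open chamber 120 (x) x 150 (y) mm centred on the origin, floor 38 mm and rim 110 mm above the bench.
- kiln_lid (a joint): Lid angle, rad: 0 shut, 1.57 upright, stop at 1.75. Starts at 1.35 to 1.7. Brick slab 196 x 226 x 36 mm, about 1.25 kg, hinged along the kiln's back. Hinge friction keeps it where it is left above about 1.15 rad; below about 1.0 rad it falls shut by itself unless held (near shut it needs 3 to 5 N upwards at the handle). No latch or spring.
- lid_handle (a point): Centre of the lid's handle: a round steel bar 10 mm thick, 126 mm long, parallel to the hinge, on two stems 55 mm either side of this point; 29 mm of air between bar and the lid's front edge. At lid angle a it lies, in the kiln's frame, at x = 0.104 - 0.236 cos a + 0.018 sin a, z = 0.111 + 0.236 sin a + 0.018 cos a.
- lid_hinge (a point): Middle of the lid's hinge line, fixed to the kiln at x = 0.104, z = 0.111 in its frame; the line runs along the kiln's y. Shut, the lid's underside lies 1 mm above the rim and its top 148 mm above the bench; open, the lid rises behind the chamber from this line, its underside facing the front.
- tile: Pale ribbed ceramic tile lying fixed on the kiln's floor in its left or its right half, 100 mm (x, along the kiln's x) x 68 mm (y) x 5 mm thick; its centre is about 37 mm from the kiln's middle plane. Origin: centre of its underside.
- crucible_mid (a point): Grey crucible, a round cup 52 mm wide and 48 mm high, standing on the kiln's floor in the other half beside the tile. Point: its centre, half-way up. Not to be moved.
- tongs_grip (a point): Steel crucible tongs, rigid, 219 mm long, about 160 g, lying flat across the kiln's mouth on its side rims. x runs along them to the jaws (109 mm ahead of this point); two finger rings, 69 mm wide over both, end 110 mm behind. Rods 8 mm thick. Point: between the rods near the balance point, 4 mm above the underside; the pair is 12 to 16 mm wide there.
- tray: Fixed open aluminium tool tray, 262 mm (x) x 135 mm (y) x 16 mm high, walls and floor 3 mm thick; empty. Origin: centre of its underside, on the bench.
- flask_mid (a point): The casting flask to load: a plain steel cylinder filled with plaster, 50 mm in diameter, 58 mm high, about 0.38 kg, standing upright on the grey board. Point: its centre, 29 mm above its foot; z up along its axis.
- board: Fixed grey soldering board, 260 mm (x) x 190 mm (y) x 12 mm thick, carrying the flask, the larger flask, the block and the bottle. Origin: centre of its underside, on the bench.
- big_flask_mid (a point): Larger flask on a black rubber base, not to be used: 63 mm in diameter (base 76 mm, 18 mm high), 92 mm high. Point: half-way up.
- block_mid (a point): Dark steel bench block, 62 mm (x) x 100 mm (y) x 32 mm high. Point: its centre. Not to be moved.
- bottle_mid (a point): Small amber bottle, 36 mm in diameter, 85 mm high. Point: half-way up. Not to be moved.

How it is judged:
By the outcome, as a careful person would: the job done as asked, in the order asked, and still so for the second after the job is handed in, with the robot touching nothing.
It also fails if it takes over 72 s, if anything falls off the work surface, if the arm or the gripper's body presses on something with over 40 N, if the wrist force passes 120 N, or if a joint passes its speed limit or range.

## Working session

There is one attempt and no reset: what is moved stays moved. The work goes in short steps, Python scripts to look and compute and a tool call to move; the robot and the scene stay as the last step left them, time stands still between calls to the robot, and variables do not carry over. Pictures are saved under pics/ and viewed, at most 10 in all, crops included, and the job is handed in when it is done.

Besides the shell and the picture viewer there is one more tool, called by a JSON object that holds its "op" and its "data", one argument or row to a line. servo_tool: Moves the arm, as the interface text tells. Its arguments: {"type":"object","properties":{"deltas":{"type":"array"},"squeeze":{"type":"number"}},"required":["deltas"]}

```bash
ls; mkdir -p pics
python3 - <<'E'
from rig import telemetry, optics, ctrl
import cv2,json
s=telemetry.sense();print(s)
for n in("side","top","wrist"):
    im=optics.capture(n);cv2.imwrite(f"pics/{n}0.png",cv2.resize(im,(800,600),interpolation=cv2.INTER_CUBIC))
    print(n,optics.camera_model(n))
E
```

```text
pics
{'time_s': 0.0, 'joints': array([ 9.72571453e-01,  3.13497039e-01,  1.49841876e+00, -1.01444871e-05,
        1.33102970e+00, -2.23401589e-01]), 'dq': array([ 0.00046624,  0.00016703,  0.00111313, -0.00096383, -0.00143599,
       -0.00048866]), 'tau': array([ 9.84282087e-04, -4.12258744e+01, -2.59744334e+01, -1.27938442e-04,
        4.08172360e-03, -2.49477623e-06]), 'eef_pos': array([192.07302705, 488.32729431, 230.71791412]), 'ee_rot': array([-2.65616219e-04,  1.86315258e-01,  9.82489780e-01, -6.22108885e-04]), 'force': array([0.21158676, 1.15525877, 0.40724652]), 'wrist_torque': array([ 0.04150992, -0.00304075,  0.02734376]), 'grip_force': 0.0, 'grip_width': 0.997058145659726}
side {'vfov': 50.800573431806605, 'cx': 261.54742890614784, 'cy': 198.17266379324244, 'R': array([[ 0.8171904 , -0.57609638, -0.01768663],
       [-0.37657328, -0.51043355, -0.77307837],
       [ 0.4363398 ,  0.63841253, -0.63406389]]), 't': array([-436.24595036,  297.47745537,  951.6463493 ])}
top {'vfov': 45.96604513179575, 'cx': 257.34894287470314, 'cy': 190.26197334884813, 'R': array([[-1.13134752e-02, -9.99934514e-01, -1.72447372e-03],
       [-9.85215905e-01,  1.14417376e-02, -1.70934804e-01],
       [ 1.70943341e-01, -2.34887722e-04, -9.85280833e-01]]), 't': array([  15.06474829,  561.60757413, 1464.33097349])}
wrist {'vfov': 65.70741309092259, 'cx': 251.69446750165844, 'cy': 196.33140143053663, 'mount': array([[-5.36681068e-05, -9.56219318e-01, -2.92651009e-01,
         7.43881163e+01],
       [ 9.99999985e-01, -3.05240348e-06, -1.73412486e-04,
         1.20179562e+00],
       [ 1.64927080e-04, -2.92651014e-01,  9.56219304e-01,
        -1.43197242e+02],
       [ 0.00000000e+00,  0.00000000e+00,  0.00000000e+00,
         1.00000000e+00]])}
```

View pics/top0.png

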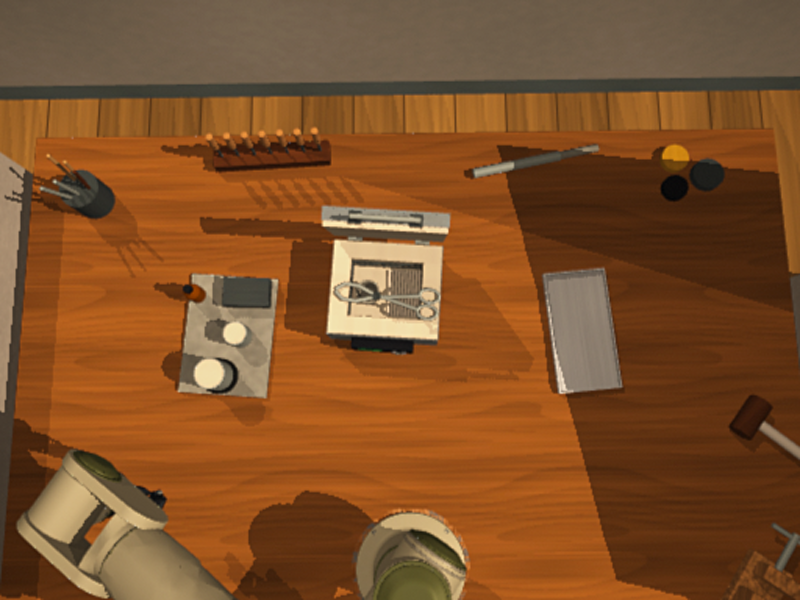

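View pics/side0.png

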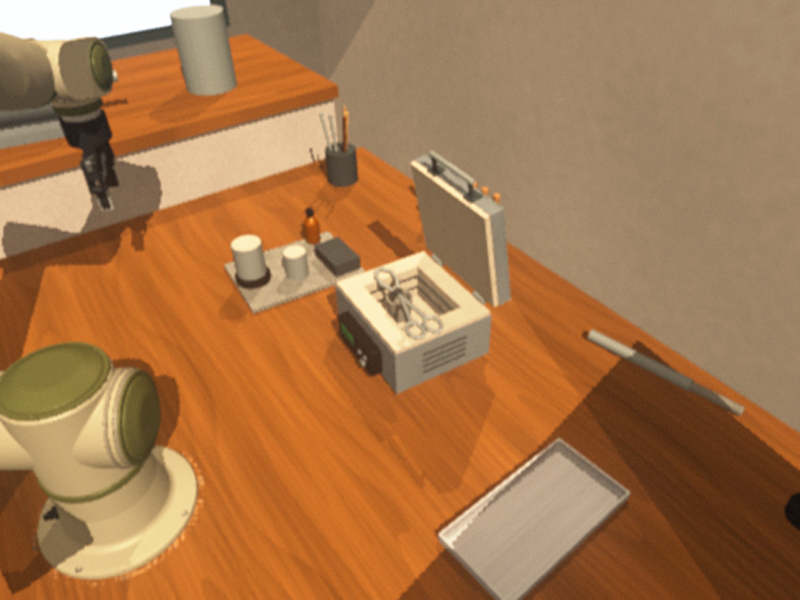

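The top view shows the kiln mouth near (387,290) with the tongs across it: jaws left at (337,292), rings right at (437,298). The tile is in the right half, the flask at (236,333), and the tray corners at (544,271), (605,269), (622,387), (560,393). In the side view the lid is about upright.

```bash
cat > h.py <<'E'
import numpy as np, cv2
from scipy.spatial.transform import Rotation as Ro
from rig import telemetry, optics, ctrl
def rot(q): return Ro.from_quat(np.r_[q[1:],q[0]])
def cam(n,s=None):
    m=optics.camera_model(n); f=192/np.tan(np.radians(m['vfov']/2))
    if n=='wrist':
        s=s or telemetry.sense(); M=m['mount']; Rt=rot(s['ee_rot']).as_matrix()
        Rc=Rt@M[:3,:3]; c=Rt@M[:3,3]+s['eef_pos']; R=Rc.T; t=-R@c
    else: R,t=m['R'],m['t']
    return f,m['cx'],m['cy'],R,t
def unproj(C,uv,z):
    f,cx,cy,R,t=C; uv=np.atleast_2d(uv).astype(float)
    d=np.c_[(uv[:,0]-cx)/f,(uv[:,1]-cy)/f,np.ones(len(uv))]@R; c=-R.T@t
    return c+d*((z-c[2])/d[:,2])[:,None]
def proj(C,X):
    f,cx,cy,R,t=C; p=np.atleast_2d(X)@R.T+t
    return np.c_[f*p[:,0]/p[:,2]+cx,f*p[:,1]/p[:,2]+cy]
def down(yaw): # tool down, tool y axis at world angle yaw
    y=np.array([np.cos(yaw),np.sin(yaw),0]);z=np.array([0,0,-1.]);return Ro.from_matrix(np.c_[np.cross(y,z),y,z])
def plan(p,R,s=None,via=None):
    """deltas from the measured pose to p,R: (shift units, turn units), and rows needed"""
    s=s or telemetry.sense(); R0=rot(s['ee_rot']); d=R0.inv().apply(np.array(p)-s['eef_pos'])/200
    r=(R0.inv()*R).as_rotvec()/(np.pi/2); d2=R.inv().apply(np.array(p)-s['eef_pos'])/200
    print('shift(now axes)',d.round(4),'turn',r.round(4),'shift(after turn)',d2.round(4),'rows',np.linalg.norm(d)*4,np.linalg.norm(r)*90/8.59)
E
python3 - <<'E'
from h import *
C=cam('top');k=1/1.5625
def u(n,uv,z): print(n,unproj(C,np.array(uv)*k,z)[:,:2].round(0).tolist())
u('rim',[[333,240],[442,243],[438,341],[328,336]],110)
u('tray',[[544,271],[605,269],[622,387],[560,393]],16)
u('tongs',[[337,292],[437,297],[387,296]],114)
u('flask top',[[236,333]],70)
u('board',[[193,275],[279,280],[268,398],[178,391]],12)
u('handle',[[348,216],[425,222]],347)
E
```

```text
rim [[674.0, 151.0], [665.0, -76.0], [460.0, -63.0], [473.0, 160.0]]
tray [[622.0, -304.0], [625.0, -438.0], [367.0, -459.0], [356.0, -326.0]]
tongs [[563.0, 142.0], [550.0, -63.0], [553.0, 40.0]]
flask top [[486.0, 357.0]]
board [[623.0, 469.0], [610.0, 279.0], [353.0, 298.0], [370.0, 491.0]]
handle [[655.0, 101.0], [643.0, -33.0]]
```

View pics/wrist0.png

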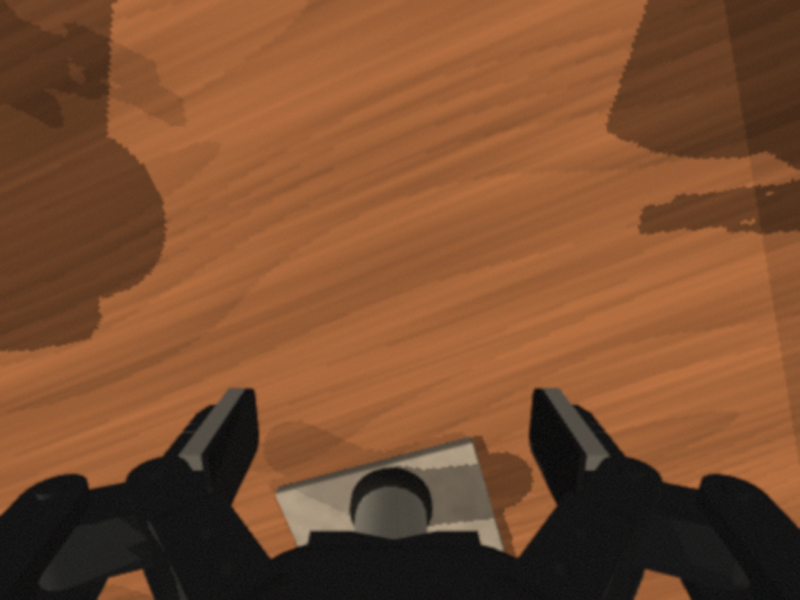

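```bash
cat >> h.py <<'E'
def rows(p,R,n,g=1,s=None):
    """n equal steps, world-straight, turning evenly, as rows for the tool"""
    s=s or telemetry.sense(); R0=rot(s['ee_rot']); r=(R0.inv()*R).as_rotvec(); d=(np.array(p)-s['eef_pos'])/200/n
    print(f'n={n} per-row mm {np.linalg.norm(d)*200:.1f} deg {np.degrees(np.linalg.norm(r))/n:.2f}')
    for i in range(n):
        Ri=R0*Ro.from_rotvec(r*i/n)
        print([ (Ri.inv().apply(d).round(4)+0.).tolist(), ((r/n)/(np.pi/2)).round(4).tolist(), g])
E
python3 - <<'E'
from h import *
rows([535,43,270],down(-.055),14)
E
```

```text
n=14 per-row mm 40.2 deg 5.12
[[-0.1722, -0.1032, -0.0139], [-0.0, 0.0, 0.0569], 1]
[[-0.1807, -0.0874, -0.0139], [-0.0, 0.0, 0.0569], 1]
[[-0.1878, -0.071, -0.0139], [-0.0, 0.0, 0.0569], 1]
[[-0.1934, -0.0539, -0.0139], [-0.0, 0.0, 0.0569], 1]
[[-0.1974, -0.0364, -0.014], [-0.0, 0.0, 0.0569], 1]
[[-0.1999, -0.0187, -0.014], [-0.0, 0.0, 0.0569], 1]
[[-0.2008, -0.0008, -0.014], [-0.0, 0.0, 0.0569], 1]
[[-0.2, 0.0172, -0.014], [-0.0, 0.0, 0.0569], 1]
[[-0.1977, 0.0349, -0.014], [-0.0, 0.0, 0.0569], 1]
[[-0.1938, 0.0524, -0.014], [-0.0, 0.0, 0.0569], 1]
[[-0.1883, 0.0695, -0.014], [-0.0, 0.0, 0.0569], 1]
[[-0.1814, 0.0861, -0.014], [-0.0, 0.0, 0.0569], 1]
[[-0.173, 0.1019, -0.014], [-0.0, 0.0, 0.0569], 1]
[[-0.1632, 0.1169, -0.014], [-0.0, 0.0, 0.0569], 1]
```

{"op": "servo_tool", "data": {
  "deltas": [
    [[-0.17,-0.1,-0.014],[0,0,0.057],1],
    [[-0.18,-0.087,-0.014],[0,0,0.057],1],
    [[-0.19,-0.07,-0.014],[0,0,0.057],1],
    [[-0.19,-0.054,-0.014],[0,0,0.057],1],
    [[-0.2,-0.036,-0.014],[0,0,0.057],1],
    [[-0.2,-0.02,-0.014],[0,0,0.057],1],
    [[-0.2,0,-0.014],[0,0,0.057],1]
  ]
}}

```text
time_s: 0.85
eef_pos: [364.1, 265.2, 250.9]
ee_rot: [-0.0, 0.482, 0.876, -0.0]
force: [0.5, 0.4, 0.3]
grip_width: 0.998
grip_force: 0.0
```

{"op": "servo_tool", "data": {
  "deltas": [
    [[-0.2,0.017,-0.014],[0,0,0.057],1],
    [[-0.2,0.035,-0.014],[0,0,0.057],1],
    [[-0.19,0.052,-0.014],[0,0,0.057],1],
    [[-0.19,0.07,-0.014],[0,0,0.057],1],
    [[-0.18,0.086,-0.014],[0,0,0.057],1],
    [[-0.17,0.1,-0.014],[0,0,0.057],1],
    [[-0.16,0.12,-0.014],[0,0,0.057],1],
    [[0,0,0],[0,0,0],1]
  ]
}}

```text
time_s: 1.65
eef_pos: [536.5, 41.7, 269.8]
ee_rot: [0.0, 0.729, 0.684, -0.0]
force: [0.1, 0.0, -0.3]
grip_width: 1.002
grip_force: 0.0
```

Run:
```python
from h import *
import pickle
s=telemetry.sense(); im=optics.capture('wrist')
print(s['eef_pos'],s['ee_rot'],s['joints'],s['time_s'])
pickle.dump((cam('wrist',s),im),open('w1.pkl','wb'))
cv2.imwrite('pics/w1.png',cv2.resize(im,(800,600),interpolation=cv2.INTER_CUBIC))
cv2.imwrite('pics/s_raw.png',optics.capture('side'))
```

```text
[536.47062336  41.69154981 269.77338382] [ 1.18480053e-04  7.29355062e-01  6.84135257e-01 -3.60092653e-04] [-1.39951269e-01  3.17659041e-01  1.39077137e+00 -7.16432745e-04
  1.43342905e+00 -7.58917016e-02] 1.65
```

View pics/w1.png

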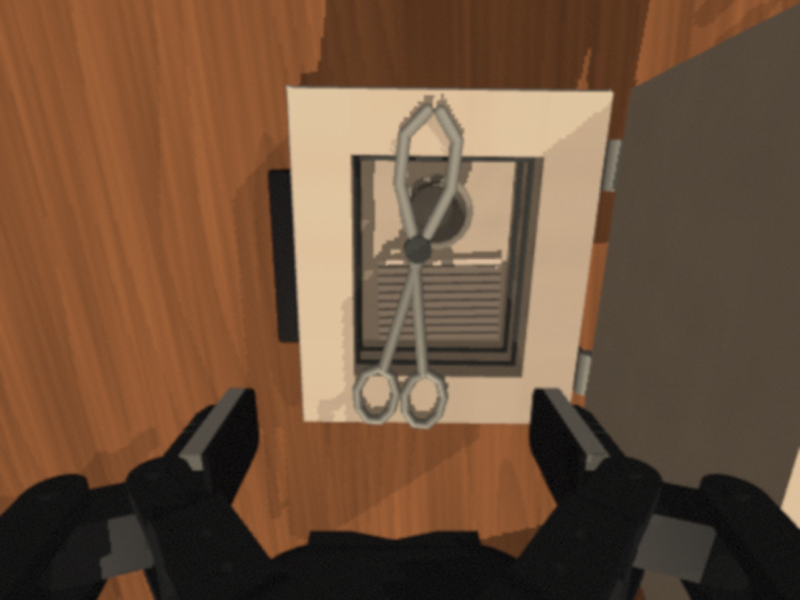

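The wrist view shows the kiln rim corners at (288,87), (613,91), (584,424), (304,421). The tongs run from the jaw tip (433,100) to the ring ends (376,424) and (424,428), with the pivot at (417,249). The crucible is at (440,212) and the tile ribs span (378,265) to (503,340).

Run:
```python
from h import *
import pickle
C,im=pickle.load(open('w1.pkl','rb'))
k=1/1.5625
def u(n,uv,z):
    X=unproj(C,np.array(uv)*k,z)[:,:2]; print(n,X.round(1).tolist()); return X
r=u('rim',[[288,87],[613,91],[304,421]],110)
c=u('chamber',[[352,156],[543,157],[522,376]],110)
t=u('tongs tip,rings,pivot',[[433,100],[376,424],[424,428],[417,249]],114)
u('rod pair at v=275',[[408,280],[424,280]],114)
u('tile',[[378,265],[505,267],[500,340],[377,333]],43)
u('cruc',[[440,212]],86)
e=(t[1]+t[2])/2; a=t[0]-e; L=np.hypot(*a); print('L',L,'dir',np.arctan2(a[1],a[0]),'grip',e+a/L*110)
side=cv2.imread('pics/s_raw.png')
a_=im[40:280,150:400]; b=side[90:290,200:340]
cv2.imwrite('pics/c1.png',np.hstack([cv2.resize(a_,(500,480),interpolation=cv2.INTER_CUBIC)[:, :],cv2.resize(side[90:250,220:320],(300,480),interpolation=cv2.INTER_CUBIC)]))
```

```text
rim [[482.1, 165.2], [675.5, 150.6], [464.6, -59.1]]
chamber [[516.7, 123.8], [634.9, 115.6], [624.5, -33.0]]
tongs tip,rings,pivot [[567.7, 152.1], [517.7, -62.7], [552.5, -68.2], [553.9, 63.9]]
rod pair at v=275 [[546.9, 43.6], [557.5, 42.9]]
tile [[524.6, 40.2], [627.3, 31.9], [623.5, -31.3], [519.4, -18.2]]
cruc [[572.2, 83.7]]
L 219.9366106735981 dir 1.4221601111071382 grip [551.41944121  43.3509818 ]
```

View pics/c1.png

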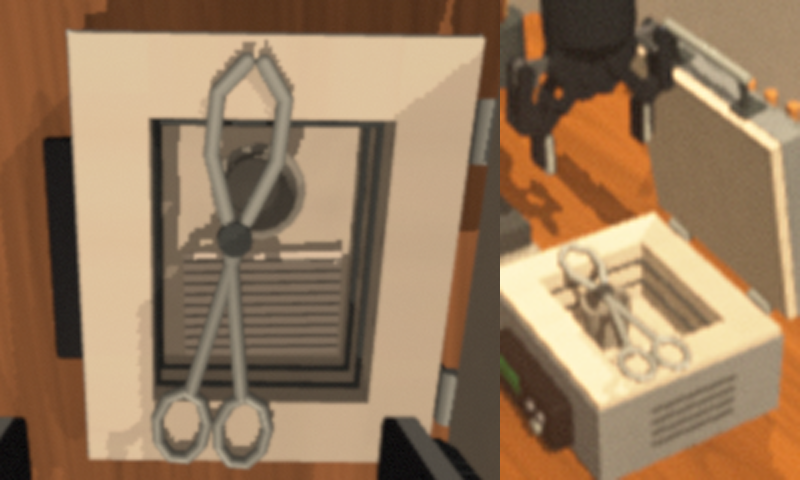

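```bash
cat >> h.py <<'E'
KY=-.0766; KO=np.array([570.3,45.6,0])
def kiln(P): return KO+Ro.from_euler('z',KY).apply(np.array(P,float))
def handle(a,y=0): return kiln([104-236*np.cos(a)+18*np.sin(a),y,111+236*np.sin(a)+18*np.cos(a)])
E
python3 - <<'E'
from h import *
S,T=cam('side'),cam('top')
for a in(1.35,1.4,1.45,1.5,1.55,1.6,1.65,1.7):
    P=np.array([handle(a,63),handle(a,-63)])
    print(a,(proj(S,P)*1.5625).round(0).tolist(),(proj(T,P)*1.5625).round(0).tolist(),handle(a).round(0))
print(kiln([0,-37,43]))
plan([551.4,43.4,105],down(-.149))
E
```

```text
1.35 [[423.0, 155.0], [466.0, 185.0]] [[347.0, 222.0], [419.0, 226.0]] [640.  40. 345.]
1.4 [[429.0, 152.0], [472.0, 182.0]] [[348.0, 215.0], [420.0, 220.0]] [652.  39. 347.]
1.45 [[435.0, 150.0], [478.0, 179.0]] [[348.0, 209.0], [420.0, 213.0]] [663.  38. 347.]
1.5 [[441.0, 148.0], [484.0, 177.0]] [[349.0, 202.0], [421.0, 207.0]] [675.  38. 348.]
1.55 [[447.0, 147.0], [490.0, 176.0]] [[349.0, 196.0], [421.0, 200.0]] [687.  37. 347.]
1.6 [[452.0, 146.0], [496.0, 174.0]] [[350.0, 189.0], [421.0, 194.0]] [699.  36. 346.]
1.65 [[458.0, 145.0], [502.0, 173.0]] [[350.0, 183.0], [422.0, 188.0]] [711.  35. 345.]
1.7 [[463.0, 145.0], [507.0, 173.0]] [[351.0, 177.0], [422.0, 182.0]] [722.  34. 343.]
[567.46857083   8.70849679  43.        ]
shift(now axes) [-0.0019  0.0852  0.8246] turn [-0.0008 -0.0001  0.0578] shift(after turn) [0.006  0.084  0.8247] rows 3.3157802433855483 0.605935550325544
```

Run:
```python
import cv2,numpy as np
a=cv2.imread('pics/side0.png')[140:220,400:520];b=cv2.imread('pics/top0.png')[190:260,310:460]
cv2.imwrite('pics/c2.png',np.vstack([cv2.resize(a,(450,300)),cv2.resize(b,(450,210))]))
```

```text
(no output)
```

View pics/c2.png

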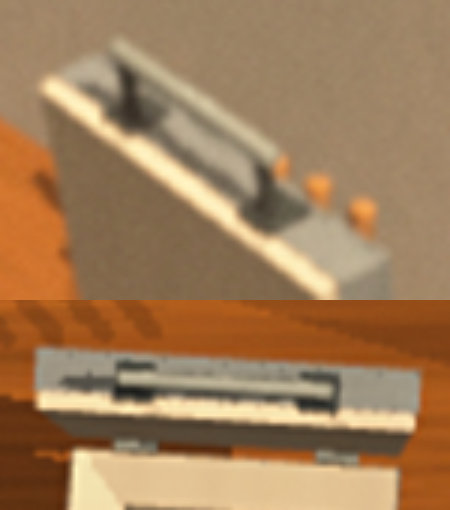

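The bar in the side view spans about (431,151) to (476,183), and in the top view (349,216) to (422,219). That puts the lid at about 1.41 rad. Next is the tongs grasp.

{"op": "servo_tool", "data": {
  "deltas": [
    [[0,0.042,0.1],[0,0,0.058],0.4],
    [[0.003,0.042,0.17],[0,0,0],0.4],
    [[0.003,0,0.2],[0,0,0],0.4],
    [[0,0,0.15],[0,0,0],0.4],
    [[0,0,0],[0,0,0],0.4]
  ],
  "squeeze": 40
}}

```text
time_s: 2.25
eef_pos: [549.0, 45.9, 143.1]
ee_rot: [-0.003, 0.757, 0.653, -0.003]
force: [-0.0, -0.5, -0.1]
grip_width: 0.401
grip_force: 0.0
```

{"op": "servo_tool", "data": {
  "deltas": [
    [[0,0,0.15],[0,0,0],0.4],
    [[0,0,0.1],[0,0,0],0.4],
    [[0,0,0],[0,0,0],0],
    [[0,0,0],[0,0,0],0],
    [[0,0,0],[0,0,0],0],
    [[0,0,0],[0,0,0],0],
    [[0,0,0],[0,0,0],0]
  ]
}}

```text
time_s: 2.95
eef_pos: [552.1, 44.6, 97.6]
ee_rot: [0.001, 0.758, 0.653, 0.001]
force: [1.1, 1.2, 3.2]
grip_width: 0.118
grip_force: 38.7
```

The tongs sit too deep between the fingers to be laid on the tray floor. I'll regrasp nearer the fingertips.

{"op": "servo_tool", "data": {
  "deltas": [
    [[0,0,0],[0,0,0],0.35],
    [[0,0,0],[0,0,0],0.35],
    [[0,0,0],[0,0,0],0.35],
    [[0,0,-0.066],[0,0,0],0.35],
    [[0,0,0],[0,0,0],0.35],
    [[0,0,0],[0,0,0],0],
    [[0,0,0],[0,0,0],0],
    [[0,0,0],[0,0,0],0]
  ],
  "squeeze": 60
}}

```text
time_s: 3.75
eef_pos: [551.8, 44.4, 110.3]
ee_rot: [0.001, 0.758, 0.653, 0.0]
force: [-0.8, -1.5, 6.6]
grip_width: 0.108
grip_force: 57.5
```

{"op": "servo_tool", "data": {
  "deltas": [
    [[0,0,0],[0,0,0],0],
    [[0,0,-0.02],[0,0,0],0],
    [[0,0,-0.05],[0,0,0],0],
    [[0,0,-0.08],[0,0,0],0],
    [[0,0,0],[0,0,0],0]
  ]
}}

```text
time_s: 4.25
eef_pos: [552.4, 44.5, 141.7]
ee_rot: [0.001, 0.758, 0.653, 0.001]
force: [0.4, 0.2, -1.6]
grip_width: 0.105
grip_force: 57.6
```

Run:
```python
from h import *
s=telemetry.sense(); im=optics.capture('wrist')
cv2.imwrite('pics/w2.png',im)
print(s['eef_pos'],s['force'],s['wrist_torque'])
```

```text
[552.41690927  44.52066548 141.74469379] [ 0.38206904  0.17998123 -1.62010275] [-0.00672326  0.01733398  0.01248863]
```

View pics/w2.png

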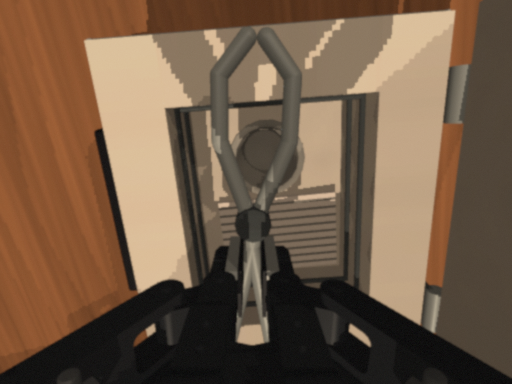

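The tongs are held level at the fingertips, 0.4–1 N off their weight and with almost no moment. Next, over to the tray.

Run:
```python
from h import *
rows([492.5,-382,165],down(-1.489),12,0)
```

```text
n=12 per-row mm 35.9 deg 6.40
[[-0.1794, 0.0019, -0.0102], [0.0001, -0.0001, 0.0711], 0]
[[-0.1781, 0.0218, -0.0102], [0.0001, -0.0001, 0.0711], 0]
[[-0.1746, 0.0416, -0.0102], [0.0001, -0.0001, 0.0711], 0]
[[-0.1689, 0.0608, -0.0102], [0.0001, -0.0001, 0.0711], 0]
[[-0.161, 0.0792, -0.0102], [0.0001, -0.0001, 0.0711], 0]
[[-0.1512, 0.0967, -0.0102], [0.0001, -0.0001, 0.0711], 0]
[[-0.1395, 0.1129, -0.0102], [0.0001, -0.0001, 0.0711], 0]
[[-0.126, 0.1278, -0.0102], [0.0001, -0.0001, 0.0711], 0]
[[-0.111, 0.141, -0.0102], [0.0001, -0.0001, 0.0711], 0]
[[-0.0946, 0.1525, -0.0102], [0.0001, -0.0001, 0.0711], 0]
[[-0.077, 0.1621, -0.0102], [0.0001, -0.0001, 0.0711], 0]
[[-0.0585, 0.1697, -0.0102], [0.0001, -0.0001, 0.0711], 0]
```

{"op": "servo_tool", "data": {
  "deltas": [
    [[-0.18,0.002,-0.01],[0,0,0.071],0],
    [[-0.18,0.022,-0.01],[0,0,0.071],0],
    [[-0.175,0.042,-0.01],[0,0,0.071],0],
    [[-0.17,0.06,-0.01],[0,0,0.071],0],
    [[-0.16,0.08,-0.01],[0,0,0.071],0],
    [[-0.15,0.097,-0.01],[0,0,0.071],0]
  ]
}}

```text
time_s: 4.9
eef_pos: [521.4, -170.5, 151.0]
ee_rot: [-0.0, 0.931, 0.366, -0.0]
force: [1.1, -0.8, -0.7]
grip_width: 0.101
grip_force: 57.7
```

{"op": "servo_tool", "data": {
  "deltas": [
    [[-0.14,0.113,-0.01],[0,0,0.071],0],
    [[-0.126,0.128,-0.01],[0,0,0.071],0],
    [[-0.11,0.14,-0.01],[0,0,0.071],0],
    [[-0.095,0.152,-0.01],[0,0,0.071],0],
    [[-0.077,0.162,-0.01],[0,0,0.071],0],
    [[-0.06,0.17,-0.01],[0,0,0.071],0],
    [[0,0,0],[0,0,0],0]
  ]
}}

```text
time_s: 5.6
eef_pos: [490.9, -386.2, 162.5]
ee_rot: [0.0, 0.999, 0.038, -0.0]
force: [0.2, 0.7, -2.1]
grip_width: 0.104
grip_force: 57.8
```

Run:
```python
from h import *
s=telemetry.sense(); C=cam('wrist',s); im=optics.capture('wrist'); t=optics.capture('top')
Z=cv2.resize(t[150:275,320:420],(480,600),interpolation=cv2.INTER_CUBIC)
w=cv2.resize(im,(320,240)); o=np.zeros((600,800,3),np.uint8); o[:,:480]=Z; o[:240,480:]=w
cv2.imwrite('pics/t3.png',o)
print(s['eef_pos'],s['force'])
tip=s['eef_pos']+rot(s['ee_rot']).apply([109,0,0]);tip[2]=168; ring=s['eef_pos']-rot(s['ee_rot']).apply([110,0,0])
T=cam('top');print(proj(T,[tip,ring]),'crop',(proj(T,[tip,ring])-[320,150])*4.8, (proj(C,[[492,-382,3]])*.625+[480,0]))
plan([492.5,-382,50],down(-1.489))
```

```text
[ 490.91747775 -386.17803821  162.54985709] [ 0.16389396  0.69327107 -2.13112901]
[[381.9650094  170.18128664]
 [391.26415896 241.06916581]] crop [[297.43204514  96.87017587]
 [342.067963   437.1319959 ]] [[635.38633375 112.02443992]]
shift(now axes) [ 0.0038 -0.0016  0.5628] turn [-0.001   0.0006  0.001 ] shift(after turn) [ 0.0033 -0.0026  0.5628] rows 2.2511618328843275 0.016373426410805452
```

View pics/t3.png

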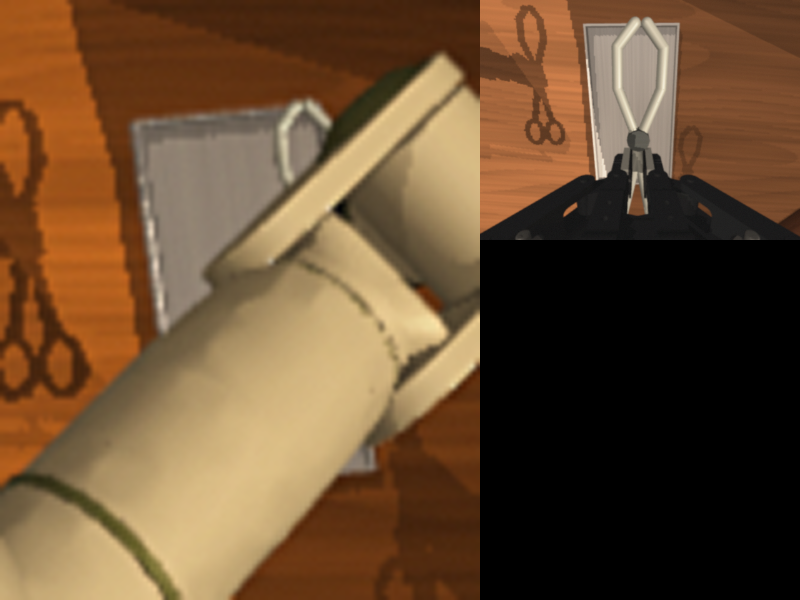

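The composite shows the tray's far corners at (584,24) and (679,24), which is (166,38) and (318,38) in the wrist picture. The tongs look parallel to the tray's sides.

Run:
```python
from h import *
C=cam('wrist'); X=unproj(C,[[166.4,38.4],[318.4,38.4]],16); print(X)
d=X[1]-X[0];yaw=np.arctan2(d[1],d[0])+np.pi/2;m=X.mean(0)-131*np.array([np.cos(yaw),np.sin(yaw),0]);print(np.hypot(*d[:2]),yaw,m)
plan([m[0],m[1],50],down(yaw-np.pi/2))
```

```text
[[ 616.53000077 -295.94071728   16.        ]
 [ 627.59165681 -428.73095682   16.        ]]
133.25017054539532 0.08310984164317836 [ 491.51299303 -373.21069699   16.        ]
shift(now axes) [ 0.0025 -0.0458  0.5628] turn [-0.001   0.0006  0.0002] shift(after turn) [ 0.002  -0.0468  0.5628] rows 2.258869535120328 0.012665943794980528
```

{"op": "servo_tool", "data": {
  "deltas": [
    [[0,-0.045,0.2],[0,0,0],0],
    [[0,0,0.22],[0,0,0],0],
    [[0,0,0.18],[0,0,0],0],
    [[0,0,0.1],[0,0,0],0],
    [[0,0,0.05],[0,0,0],0],
    [[0,0,0],[0,0,0],0]
  ]
}}

```text
time_s: 6.3
eef_pos: [491.5, -372.3, 12.8]
ee_rot: [-0.001, 0.999, 0.043, -0.001]
force: [-0.4, 0.2, -1.5]
grip_width: 0.103
grip_force: 57.9
```

{"op": "servo_tool", "data": {
  "deltas": [
    [[0,0,0.015],[0,0,0],0],
    [[0,0,0.01],[0,0,0],0],
    [[0,0,0],[0,0,0],0]
  ]
}}

```text
time_s: 6.6
eef_pos: [491.9, -373.6, 9.3]
ee_rot: [0.0, 0.999, 0.042, 0.0]
force: [0.2, 0.0, -1.5]
grip_width: 0.101
grip_force: 57.9
```

{"op": "servo_tool", "data": {
  "deltas": [
    [[0,0,0.01],[0,0,0],0],
    [[0,0,0.01],[0,0,0],0],
    [[0,0,0],[0,0,0],0]
  ]
}}

```text
time_s: 6.9
eef_pos: [491.5, -373.4, 4.5]
ee_rot: [-0.0, 0.999, 0.042, -0.0]
force: [0.0, 0.4, -1.4]
grip_width: 0.098
grip_force: 57.9
```

{"op": "servo_tool", "data": {
  "deltas": [
    [[0,0,0.005],[0,0,0],0],
    [[0,0,0],[0,0,0],0]
  ]
}}

```text
time_s: 7.1
eef_pos: [491.7, -373.5, 3.8]
ee_rot: [0.0, 0.999, 0.042, 0.0]
force: [-0.8, 0.4, -0.4]
grip_width: 0.102
grip_force: 58.0
```

{"op": "servo_tool", "data": {
  "deltas": [
    [[0,0,0],[0,0,0],0.2],
    [[0,0,0],[0,0,0],0.3],
    [[0,0,-0.02],[0,0,0],0.3],
    [[0,0,-0.1],[0,0,0],0.3],
    [[0,0,-0.24],[0,0,0],0.5],
    [[0,0,-0.24],[0,0,0],1],
    [[0,0,-0.24],[0,0,0],1],
    [[0,0,0],[0,0,0],1]
  ]
}}

```text
time_s: 7.9
eef_pos: [493.5, -375.4, 179.4]
ee_rot: [0.005, 0.999, 0.042, 0.004]
force: [1.0, 0.5, -0.0]
grip_width: 0.959
grip_force: 0.0
```

Run:
```python
from h import *
s=telemetry.sense(); im=optics.capture('wrist'); cv2.imwrite('pics/w4.png',im)
g=cv2.cvtColor(im,cv2.COLOR_BGR2GRAY); print(s['joints'],s['eef_pos'])
rows([486,357,235],down(1.2),24,1)
```

```text
[-8.38993276e-01  5.55480895e-01  1.27439577e+00 -2.36354605e-05
  1.29876138e+00  6.47757662e-01] [ 493.46357592 -375.37225878  179.39685178]
n=24 per-row mm 30.6 deg 6.41
[[0.0115, -0.1519, -0.0132], [0.0002, 0.0002, -0.0713], 1]
[[0.0284, -0.1497, -0.0132], [0.0002, 0.0002, -0.0713], 1]
[[0.0449, -0.1456, -0.0131], [0.0002, 0.0002, -0.0713], 1]
[[0.0609, -0.1396, -0.013], [0.0002, 0.0002, -0.0713], 1]
[[0.0761, -0.132, -0.013], [0.0002, 0.0002, -0.0713], 1]
[[0.0904, -0.1226, -0.0129], [0.0002, 0.0002, -0.0713], 1]
[[0.1035, -0.1118, -0.0129], [0.0002, 0.0002, -0.0713], 1]
[[0.1154, -0.0995, -0.0128], [0.0002, 0.0002, -0.0713], 1]
[[0.1258, -0.086, -0.0127], [0.0002, 0.0002, -0.0713], 1]
[[0.1346, -0.0714, -0.0127], [0.0002, 0.0002, -0.0713], 1]
[[0.1417, -0.0559, -0.0126], [0.0002, 0.0002, -0.0713], 1]
[[0.1471, -0.0398, -0.0126], [0.0002, 0.0002, -0.0713], 1]
[[0.1506, -0.0231, -0.0125], [0.0002, 0.0002, -0.0713], 1]
[[0.1523, -0.0061, -0.0125], [0.0002, 0.0002, -0.0713], 1]
[[0.152, 0.0109, -0.0124], [0.0002, 0.0002, -0.0713], 1]
[[0.1498, 0.0278, -0.0124], [0.0002, 0.0002, -0.0713], 1]
[[0.1458, 0.0444, -0.0124], [0.0002, 0.0002, -0.0713], 1]
[[0.1399, 0.0604, -0.0124], [0.0002, 0.0002, -0.0713], 1]
[[0.1323, 0.0757, -0.0123], [0.0002, 0.0002, -0.0713], 1]
[[0.123, 0.09, -0.0123], [0.0002, 0.0002, -0.0713], 1]
[[0.1122, 0.1031, -0.0123], [0.0002, 0.0002, -0.0713], 1]
[[0.1, 0.115, -0.0123], [0.0002, 0.0002, -0.0713], 1]
[[0.0865, 0.1255, -0.0123], [0.0002, 0.0002, -0.0713], 1]
[[0.0719, 0.1343, -0.0124], [0.0002, 0.0002, -0.0713], 1]
```

{"op": "servo_tool", "data": {
  "deltas": [
    [[0.012,-0.15,-0.013],[0,0,-0.071],1],
    [[0.028,-0.15,-0.013],[0,0,-0.071],1],
    [[0.045,-0.145,-0.013],[0,0,-0.071],1],
    [[0.06,-0.14,-0.013],[0,0,-0.071],1],
    [[0.076,-0.13,-0.013],[0,0,-0.071],1],
    [[0.09,-0.12,-0.013],[0,0,-0.071],1]
  ]
}}

```text
time_s: 8.55
eef_pos: [490.0, -190.5, 186.3]
ee_rot: [-0.001, 0.929, 0.37, -0.001]
force: [0.4, 0.5, 0.0]
grip_width: 0.999
grip_force: 0.0
```

{"op": "servo_tool", "data": {
  "deltas": [
    [[0.104,-0.112,-0.013],[0,0,-0.071],1],
    [[0.115,-0.1,-0.013],[0,0,-0.071],1],
    [[0.126,-0.086,-0.013],[0,0,-0.071],1],
    [[0.135,-0.071,-0.013],[0,0,-0.071],1],
    [[0.142,-0.056,-0.013],[0,0,-0.071],1],
    [[0.147,-0.04,-0.013],[0,0,-0.071],1],
    [[0,0,0],[0,0,0],1]
  ]
}}

```text
time_s: 9.25
eef_pos: [489.1, -6.2, 202.3]
ee_rot: [-0.001, 0.756, 0.655, -0.0]
force: [0.0, -0.6, 0.1]
grip_width: 1.001
grip_force: 0.0
```

Run:
```python
from h import *
import pickle
s=telemetry.sense(); C=cam('wrist',s); im=optics.capture('wrist'); pickle.dump((C,im),open('w5.pkl','wb'))
print(s['eef_pos'],proj(C,[kiln([0,-37,43]),kiln([0,0,110])]))
```

```text
[489.12087397  -6.17499105 202.31873411] [[325.18869676 156.45925148]
 [345.98463379 122.92793059]]
```

{"op": "servo_tool", "data": {
  "deltas": [
    [[0.15,-0.023,-0.013],[0,0,-0.071],1],
    [[0.152,-0.006,-0.013],[0,0,-0.071],1],
    [[0.152,0.011,-0.013],[0,0,-0.071],1],
    [[0.15,0.028,-0.013],[0,0,-0.071],1],
    [[0.145,0.045,-0.013],[0,0,-0.071],1],
    [[0.14,0.06,-0.013],[0,0,-0.071],1]
  ]
}}

```text
time_s: 9.9
eef_pos: [489.5, 173.8, 217.8]
ee_rot: [-0.0, 0.501, 0.866, -0.0]
force: [0.1, 0.4, 0.4]
grip_width: 0.999
grip_force: 0.0
```

{"op": "servo_tool", "data": {
  "deltas": [
    [[0.132,0.076,-0.013],[0,0,-0.071],1],
    [[0.123,0.09,-0.013],[0,0,-0.071],1],
    [[0.112,0.103,-0.013],[0,0,-0.071],1],
    [[0.1,0.115,-0.013],[0,0,-0.071],1],
    [[0.087,0.126,-0.013],[0,0,-0.071],1],
    [[0.072,0.134,-0.013],[0,0,-0.071],1],
    [[0,0,0],[0,0,0],1],
    [[0,0,0],[0,0,0],1]
  ]
}}

```text
time_s: 10.7
eef_pos: [489.8, 355.8, 233.0]
ee_rot: [-0.001, 0.191, 0.982, -0.001]
force: [-0.9, 0.6, 0.0]
grip_width: 0.999
grip_force: 0.0
```

Run:
```python
from h import *
import pickle
s=telemetry.sense(); C=cam('wrist',s); im=optics.capture('wrist'); pickle.dump((C,im),open('w6.pkl','wb'))
t=optics.capture('top')
C5,i5=pickle.load(open('w5.pkl','rb'))
p=proj(C5,[kiln([0,-20,60])])[0]; x0=int(np.clip(p[0]-110,0,292));y0=int(np.clip(p[1]-100,0,184))
o=np.zeros((600,800,3),np.uint8)
o[:300,:400]=cv2.resize(im,(400,300),interpolation=cv2.INTER_AREA)
o[:400,400:]=cv2.resize(i5[y0:y0+200,x0:x0+200],(400,400),interpolation=cv2.INTER_CUBIC)
o[300:,:400]=cv2.resize(t[165:265,325:458],(400,300),interpolation=cv2.INTER_CUBIC)
o[400:,400:667]=cv2.resize(cv2.imread('pics/w4.png'),(267,200))
cv2.imwrite('pics/comp.png',o); print(s['eef_pos'],s['ee_rot'],x0,y0,s['time_s'])
```

```text
[489.77201025 355.82929769 232.97827661] [-5.78265472e-04  1.90535570e-01  9.81679882e-01 -6.86330926e-04] 219 41 10.7
```

View pics/comp.png

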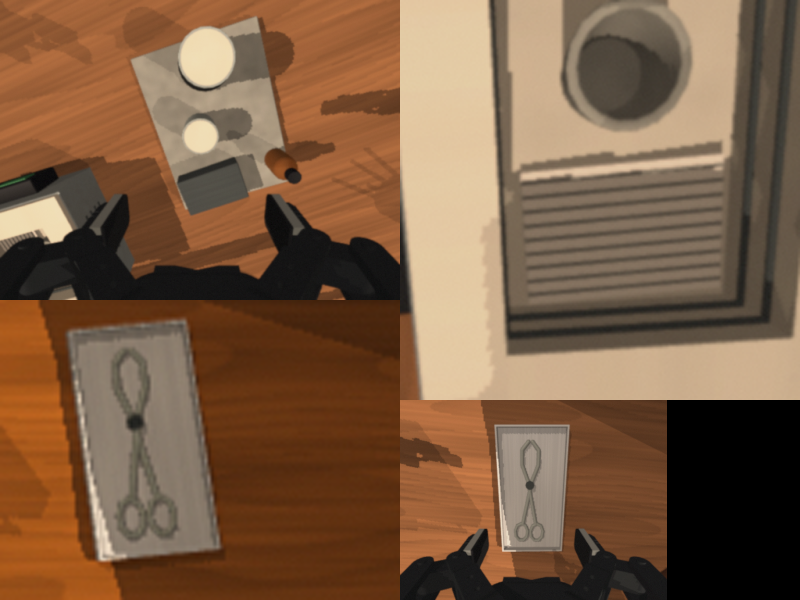

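The tongs lie flat and central in the tray. In the composite the flask top is at (200,136) and the large flask at (207,57). The tile's top corners are at (520,182), (724,166), (722,294) and (527,302), and the crucible rim centre is at (627,66).

Run:
```python
from h import *
import pickle
C5,_=pickle.load(open('w5.pkl','rb')); C6,im=pickle.load(open('w6.pkl','rb'))
q=np.array([[520,182],[724,166],[722,294],[527,302]],float); q=(q-[400,0])/2+[219,41]
X=unproj(C5,q,43); K=Ro.from_euler('z',-KY).apply(X-KO); print('tile world',X.round(1).tolist(),'kiln',K.round(1).tolist(),'ctr',K.mean(0))
c=unproj(C5,[[(627-400)/2+219,66/2+41]],86);print('cruc',Ro.from_euler('z',-KY).apply(c-KO))
s=1.28
for n,uv,z in(('flask',(200,136),70),('big',(207,57),104),('bottle',(293,176),97)): print(n,unproj(C6,np.array(uv)*s,z).round(1))
print('block top',unproj(C6,np.array([[178,180],[240,155],[250,190],[190,214]])*s,44).round(1).tolist())
# flask circle refine: bright blob
g=im[140:210,215:300].max(2); _,b=cv2.threshold(g,190,255,cv2.THRESH_BINARY); n,l,st,ce=cv2.connectedComponentsWithStats(b)
for i in range(1,n):
    if st[i,4]>200: print(st[i],ce[i]+[215,140],unproj(C6,ce[i]+[215,140],70).round(1), st[i,2])
```

```text
tile world [[523.6, 39.8, 43.0], [624.5, 33.1, 43.0], [622.3, -32.9, 43.0], [520.0, -22.7, 43.0]] kiln [[-46.1, -9.4, 43.0], [55.0, -8.3, 43.0], [57.9, -74.3, 43.0], [-44.9, -71.9, 43.0]] ctr [  5.44811487 -40.97255159  43.        ]
cruc [[-4.62679713 37.67252805 86.        ]]
flask [[486.9 362.9  70. ]]
big [[400.8 404.9 104. ]]
bottle [[575.2 456.9  97. ]]
block top [[544.4, 303.6, 44.0], [541.8, 405.8, 44.0], [602.3, 401.7, 44.0], [606.7, 298.0, 44.0]]
[  19   13   45   43 1476] [256.18631436 174.3299458 ] [[487.2 362.9  70. ]] 45
```

Run:
```python
from h import *
import pickle
C5,_=pickle.load(open('w5.pkl','rb'))
X=unproj(C5,[[273,217.5],[415.5,208.5]],110);print(Ro.from_euler('z',-KY).apply(X-KO).round(1))
plan([487,362.7,29],down(1.19))
```

```text
[[-59.6 -74.1 110. ]
 [ 60.  -73.9 110. ]]
shift(now axes) [0.0268 0.03   1.0227] turn [-0.0006 -0.0003 -0.0021] shift(after turn) [0.0272 0.0291 1.0227] rows 4.094072893700378 0.023360193348463596
```

{"op": "servo_tool", "data": {
  "deltas": [
    [[0.027,0.029,0.15],[0,0,0],1],
    [[0,0,0.22],[0,0,0],1],
    [[0,0,0.22],[0,0,0],1],
    [[0,0,0.2],[0,0,0],1],
    [[0,0,0.14],[0,0,0],1],
    [[0,0,0.09],[0,0,0],1],
    [[0,0,0],[0,0,0],1]
  ]
}}

```text
time_s: 11.5
eef_pos: [485.6, 362.2, 27.6]
ee_rot: [-0.002, 0.191, 0.982, -0.002]
force: [0.2, -0.2, -0.0]
grip_width: 1.0
grip_force: 0.0
```

{"op": "servo_tool", "data": {
  "deltas": [
    [[0,0,0],[0,0,0],0.7],
    [[0,0,0],[0,0,0],0.5],
    [[0,0,0],[0,0,0],0.4],
    [[0,0,0],[0,0,0],0.4],
    [[0,0,0],[0,0,0],0.4],
    [[0,0,0],[0,0,0],0.4]
  ],
  "squeeze": 40
}}

```text
time_s: 12.1
eef_pos: [487.3, 363.9, 31.8]
ee_rot: [0.001, 0.189, 0.982, 0.0]
force: [-0.6, -2.8, 5.8]
grip_width: 0.575
grip_force: 41.4
```

{"op": "servo_tool", "data": {
  "deltas": [
    [[0,0,-0.02],[0,0,0],0.4],
    [[0,0,-0.08],[0,0,0],0.4],
    [[0,0,-0.18],[0,0,0],0.4],
    [[0,0,-0.2],[0,0,0],0.4],
    [[0,0,-0.12],[0,0,0],0.4],
    [[0,0,0],[0,0,0],0.4]
  ]
}}

```text
time_s: 12.7
eef_pos: [487.8, 364.7, 153.8]
ee_rot: [0.003, 0.189, 0.982, 0.002]
force: [0.4, 0.3, -5.3]
grip_width: 0.576
grip_force: 43.1
```

Run:
```python
from h import *
S=cam('side')
for z in(231,350,400,450,500): print(z,(proj(S,[[192,488,z],[242,488,z],[192,438,z]])*1.5625).round(0).tolist())
s=telemetry.sense();print(s['eef_pos'],s['force'],s['grip_width'])
t=kiln([4.5,-39.5,190]);print(t)
rows(t,down(KY),12,.4)
```

```text
231 [[112.0, 203.0], [138.0, 195.0], [119.0, 214.0]]
350 [[90.0, 144.0], [119.0, 137.0], [98.0, 154.0]]
400 [[81.0, 117.0], [110.0, 110.0], [88.0, 127.0]]
450 [[70.0, 88.0], [101.0, 82.0], [78.0, 97.0]]
500 [[59.0, 58.0], [91.0, 52.0], [66.0, 66.0]]
[487.75248872 364.7307602  153.7748365 ] [ 0.40092386  0.27616183 -5.26250192] 0.5763286708770732
[571.76406249   5.87146465 190.        ]
n=12 per-row mm 30.9 deg 6.05
[[-0.0882, -0.1257, -0.0153], [0.0004, 0.0, 0.0672], 0.4]
[[-0.1009, -0.1157, -0.0153], [0.0004, 0.0, 0.0672], 0.4]
[[-0.1125, -0.1045, -0.0152], [0.0004, 0.0, 0.0672], 0.4]
[[-0.1229, -0.092, -0.0152], [0.0004, 0.0, 0.0672], 0.4]
[[-0.1319, -0.0786, -0.0151], [0.0004, 0.0, 0.0672], 0.4]
[[-0.1395, -0.0643, -0.0151], [0.0004, 0.0, 0.0672], 0.4]
[[-0.1455, -0.0492, -0.0151], [0.0004, 0.0, 0.0672], 0.4]
[[-0.1498, -0.0336, -0.015], [0.0004, 0.0, 0.0672], 0.4]
[[-0.1526, -0.0177, -0.015], [0.0004, 0.0, 0.0672], 0.4]
[[-0.1536, -0.0015, -0.015], [0.0004, 0.0, 0.0672], 0.4]
[[-0.1529, 0.0147, -0.015], [0.0004, 0.0, 0.0672], 0.4]
[[-0.1505, 0.0307, -0.0151], [0.0004, 0.0, 0.0672], 0.4]
```

{"op": "servo_tool", "data": {
  "deltas": [
    [[-0.088,-0.125,-0.015],[0,0,0.067],0.4],
    [[-0.1,-0.115,-0.015],[0,0,0.067],0.4],
    [[-0.112,-0.105,-0.015],[0,0,0.067],0.4],
    [[-0.123,-0.092,-0.015],[0,0,0.067],0.4],
    [[-0.132,-0.078,-0.015],[0,0,0.067],0.4],
    [[-0.14,-0.064,-0.015],[0,0,0.067],0.4]
  ]
}}

```text
time_s: 13.3
eef_pos: [528.1, 183.7, 166.2]
ee_rot: [-0.001, 0.487, 0.874, -0.001]
force: [0.7, 0.8, -4.3]
grip_width: 0.573
grip_force: 43.3
```

{"op": "servo_tool", "data": {
  "deltas": [
    [[-0.145,-0.05,-0.015],[0,0,0.067],0.4],
    [[-0.15,-0.034,-0.015],[0,0,0.067],0.4],
    [[-0.152,-0.018,-0.015],[0,0,0.067],0.4],
    [[-0.154,-0.002,-0.015],[0,0,0.067],0.4],
    [[-0.152,0.015,-0.015],[0,0,0.067],0.4],
    [[-0.15,0.03,-0.015],[0,0,0.067],0.4],
    [[0,0,0],[0,0,0],0.4],
    [[0,0,0],[0,0,0],0.4]
  ]
}}

```text
time_s: 14.1
eef_pos: [570.1, 5.7, 184.4]
ee_rot: [-0.001, 0.733, 0.681, -0.001]
force: [0.1, 0.5, -3.7]
grip_width: 0.577
grip_force: 43.2
```

Run:
```python
from h import *
s=telemetry.sense();print(s['eef_pos'],s['force'],s['tau'])
plan(kiln([4.5,-39.5,80]),down(KY))
```

```text
[570.09690623   5.7196808  184.37162009] [ 0.10039305  0.47203579 -3.69795187] [-1.68127634e+00 -4.93108034e+01 -2.74466944e+01 -1.12273749e-01
 -4.66149941e-02  5.77240367e-02]
shift(now axes) [0.001  0.0098 0.5218] turn [-0.0018 -0.0004  0.002 ] shift(after turn) [0.0014 0.0083 0.5219] rows 2.0877008912331747 0.02862911085784231
```

{"op": "servo_tool", "data": {
  "deltas": [
    [[0,0.008,0.1],[0,0,0.002],0.4],
    [[0,0,0.12],[0,0,0],0.4],
    [[0,0,0.12],[0,0,0],0.4],
    [[0,0,0.1],[0,0,0],0.4],
    [[0,0,0.08],[0,0,0],0.4],
    [[0,0,0.04],[0,0,0],0.4],
    [[0,0,0],[0,0,0],0.4],
    [[0,0,0],[0,0,0],0.4]
  ]
}}

```text
time_s: 14.9
eef_pos: [572.5, 6.1, 74.6]
ee_rot: [0.0, 0.733, 0.68, 0.0]
force: [1.3, 0.1, -4.6]
grip_width: 0.573
grip_force: 43.4
```

Run:
```python
from h import *
s=telemetry.sense();print(s['eef_pos'],s['force'],s['tau'],rot(s['ee_rot']).as_matrix().round(3).tolist())
print(Ro.from_euler('z',-KY).apply(s['eef_pos']-KO))
```

```text
[572.54152141   6.10883982  74.56667873] [ 1.27384283  0.05863254 -4.60269381] [ 1.00701435e-01 -5.04154766e+01 -2.27833825e+01  3.46776469e-03
  8.36877240e-03 -2.74810649e-03] [[0.076, 0.997, 0.001], [0.997, -0.076, -0.0], [0.0, 0.001, -1.0]]
[  5.25701398 -39.20382576  74.56667873]
```

{"op": "servo_tool", "data": {
  "deltas": [
    [[0,0,0.02],[0,0,0],0.4],
    [[0,0,0.015],[0,0,0],0.4],
    [[0,0,0.01],[0,0,0],0.4],
    [[0,0,0],[0,0,0],0.4]
  ]
}}

```text
time_s: 15.3
eef_pos: [572.2, 5.7, 64.9]
ee_rot: [-0.0, 0.734, 0.68, -0.0]
force: [0.2, -0.1, -4.7]
grip_width: 0.574
grip_force: 43.4
```

{"op": "servo_tool", "data": {
  "deltas": [
    [[0,0,0.005],[0,0,0],0.4],
    [[0,0,0],[0,0,0],0.4]
  ]
}}

```text
time_s: 15.5
eef_pos: [572.3, 5.7, 64.1]
ee_rot: [-0.0, 0.734, 0.68, -0.0]
force: [0.0, -0.8, -4.2]
grip_width: 0.577
grip_force: 43.4
```

{"op": "servo_tool", "data": {
  "deltas": [
    [[0,0,0.005],[0,0,0],0.4],
    [[0,0,0],[0,0,0],0.4]
  ]
}}

```text
time_s: 15.7
eef_pos: [572.3, 5.7, 63.0]
ee_rot: [-0.0, 0.734, 0.68, -0.0]
force: [0.3, 0.3, -4.3]
grip_width: 0.576
grip_force: 43.4
```

{"op": "servo_tool", "data": {
  "deltas": [
    [[0,0,0.004],[0,0,0],0.4],
    [[0,0,0],[0,0,0],0.4]
  ]
}}

```text
time_s: 15.9
eef_pos: [572.4, 5.8, 62.8]
ee_rot: [0.0, 0.734, 0.68, 0.0]
force: [-1.8, 0.8, 2.6]
grip_width: 0.575
grip_force: 44.0
```

{"op": "servo_tool", "data": {
  "deltas": [
    [[0,0,0],[0,0,0],0.6],
    [[0,0,0],[0,0,0],0.65],
    [[0,0,0],[0,0,0],0.7],
    [[0,0,0],[0,0,0],0.7],
    [[0,0,-0.05],[0,0,0],0.7],
    [[0,0,-0.15],[0,0,0],0.7],
    [[0,0,-0.2],[0,0,0],0.7],
    [[0,0,-0.2],[0,0,0],0.7]
  ]
}}

```text
time_s: 16.7
eef_pos: [572.0, 5.8, 184.3]
ee_rot: [-0.0, 0.734, 0.68, -0.0]
force: [-1.1, -0.7, -1.5]
grip_width: 0.699
grip_force: 0.0
```

Run:
```python
from h import *
s=telemetry.sense();print(s['eef_pos'],s['force'])
C=cam('wrist',s);im=optics.capture('wrist');cv2.imwrite('pics/w7.png',im)
print('flask expected px',proj(C,[kiln([5,-39.3,101])]))
print(handle(1.41))
h=handle(1.41)
t=[h[0]-45,h[1]+0,h[2]+45]
plan(t,down(KY))
```

```text
[572.02524895   5.79125922 184.34363243] [-1.12587912 -0.74921747 -1.49359143]
flask expected px [[251.32596593 203.57222597]]
[654.03691656  39.17317735 346.83750145]
shift(now axes) [ 0.1799  0.1701 -1.0004] turn [0.0067 0.0008 0.0003] shift(after turn) [ 0.1813  0.1595 -1.0019] rows 4.122375027425532 0.07081726155469759
```

{"op": "servo_tool", "data": {
  "deltas": [
    [[0,-0.08,-0.15],[0,0,0],0.5],
    [[0.04,-0.05,-0.2],[0,0,0],0.5],
    [[0.05,0,-0.23],[0,0,0],0.5],
    [[0.05,0,-0.23],[0,0,0],0.5],
    [[0.04,0,-0.23],[0,0,0],0.5],
    [[0,0,0],[-0.09,0,0],0.5],
    [[0,0,0],[-0.09,0,0],0.5],
    [[0,0,0],[0,0,0],0.5]
  ]
}}

```text
time_s: 17.55
eef_pos: [547.1, 44.3, 390.7]
ee_rot: [0.104, 0.726, 0.673, 0.097]
force: [-0.5, -0.1, 0.5]
grip_width: 0.499
grip_force: 0.0
```

Run:
```python
from h import *
s=telemetry.sense();print(s['eef_pos'],s['joints'],rot(s['ee_rot']).as_matrix().round(3).tolist())
C=cam('wrist',s);im=optics.capture('wrist');cv2.imwrite('pics/w8.png',im)
sd=optics.capture('side')
w7=cv2.imread('pics/w7.png')
o=np.zeros((600,800,3),np.uint8)
o[:300,:400]=cv2.resize(w7,(400,300)); o[300:,:400]=cv2.resize(im,(400,300)); o[:600,400:]=cv2.resize(sd[20:200,200:320],(400,600),interpolation=cv2.INTER_CUBIC)
cv2.imwrite('pics/comp2.png',o)
for a in(1.36,1.41,1.46): print(a,(proj(C,[handle(a,63),handle(a,-63)])*.78125+[0,300]).round(0).tolist(),((proj(cam('side'),[handle(a,63),handle(a,-63)])-[200,20])*3.333+[400,0]).round(0).tolist())
R=Ro.from_euler('z',KY)*Ro.from_euler('y',-.283)*Ro.from_euler('z',-KY)*down(KY); print(R.as_matrix()[:,2])
h=handle(1.41); plan(h-19*R.as_matrix()[:,2]*-1*1-60*R.as_matrix()[:,2]+0,R)
plan(h+19*R.as_matrix()[:,2],R)
```

```text
[547.06495414  44.27952931 390.74966392] [-0.14158679  0.1469215   1.32541684  0.01887431  1.3846362  -0.06670498] [[0.076, 0.957, 0.281], [0.997, -0.073, -0.021], [0.0, 0.281, -0.96]]
1.36 [[284.0, 394.0], [271.0, 518.0]] [[639.0, 262.0], [729.0, 326.0]]
1.41 [[296.0, 394.0], [281.0, 516.0]] [[651.0, 257.0], [742.0, 320.0]]
1.46 [[308.0, 393.0], [291.0, 515.0]] [[664.0, 253.0], [755.0, 315.0]]
[ 0.27841875 -0.02136869 -0.96022205]
shift(now axes) [0.0181 0.4443 0.1543] turn [-0.0008  0.      0.0001] shift(after turn) [0.0181 0.4441 0.1549] rows 1.8826944916520354 0.008370268875121491
shift(now axes) [0.0181 0.4447 0.4543] turn [-0.0008  0.      0.0001] shift(after turn) [0.0181 0.4441 0.4549] rows 2.54386516042842 0.008370268875121491
```

View pics/comp2.png

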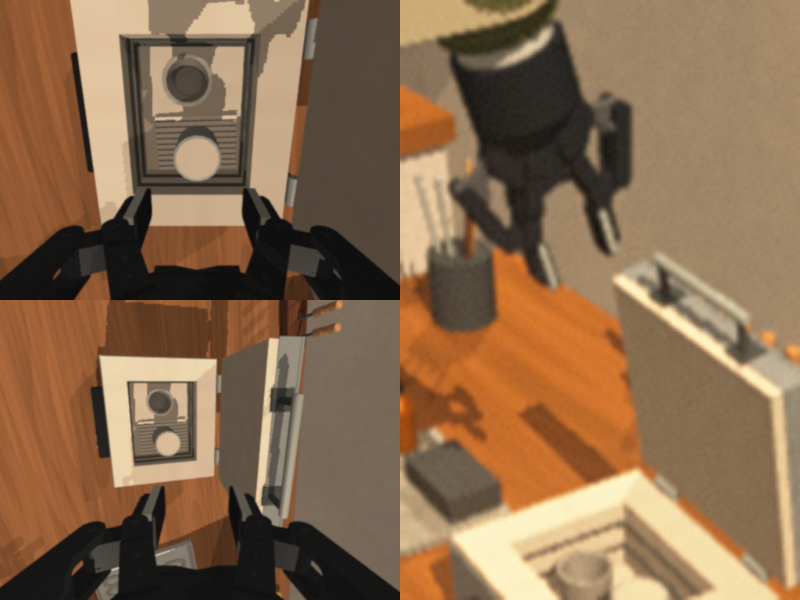

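The flask stands upright in the middle of the tile, with its top at (199,158) in the upper panel. The bar runs from (299,395) to (286,517) in the wrist panel and from (657,255) to (748,318) in the side panel, so the lid is at about 1.43 rad.

{"op": "servo_tool", "data": {
  "deltas": [
    [[0.006,0.15,0],[0,0,0],0.5],
    [[0.006,0.16,0],[0,0,0],0.5],
    [[0.006,0.155,0],[0,0,0],0.5],
    [[0,0,0.15],[0,0,0],0.5],
    [[0,0,0],[0,0,0],0.5]
  ]
}}

```text
time_s: 18.15
eef_pos: [647.6, 39.4, 382.7]
ee_rot: [0.1, 0.727, 0.673, 0.093]
force: [-0.5, 0.3, -0.8]
grip_width: 0.497
grip_force: 0.0
```

Run:
```python
from h import *
s=telemetry.sense();R=rot(s['ee_rot']);print(s['eef_pos'],s['joints'])
for a in (1.41,1.43,1.45): print(R.inv().apply(handle(a)-s['eef_pos'])/200)
```

```text
[647.60010383  39.3662483  382.66819949] [-0.1248223   0.39782725  1.0186528   0.01335401  1.45202386 -0.0477412 ]
[ 0.00145138 -0.01740641  0.18118397]
[0.00145662 0.00579586 0.18585688]
[0.00146173 0.02890003 0.19099287]
```

{"op": "servo_tool", "data": {
  "deltas": [
    [[0,0.006,0.1],[0,0,0],0.5],
    [[0,0,0.1],[0,0,0],0.5],
    [[0,0,0.07],[0,0,0],0.5],
    [[0,0,0],[0,0,0],0.35],
    [[0,0,0],[0,0,0],0.25],
    [[0,0,0],[0,0,0],0.2]
  ],
  "squeeze": 25
}}

```text
time_s: 18.75
eef_pos: [662.8, 38.5, 337.2]
ee_rot: [0.104, 0.726, 0.673, 0.096]
force: [-0.7, -1.1, -1.2]
grip_width: 0.201
grip_force: 0.7
```

{"op": "servo_tool", "data": {
  "deltas": [
    [[0,0,0],[0,0,0],0.15],
    [[0,0,0],[0,0,0],0],
    [[0,0,0],[0,0,0],0],
    [[0,0,0],[0,0,0],0]
  ]
}}

```text
time_s: 19.15
eef_pos: [663.1, 38.5, 336.8]
ee_rot: [0.104, 0.726, 0.673, 0.096]
force: [-1.4, 0.7, 5.3]
grip_width: 0.101
grip_force: 25.1
```

Run:
```python
from h import *
s=telemetry.sense();R=rot(s['ee_rot']);print(s['eef_pos'],s['force'],s['grip_width'])
for a in (1.4,1.42,1.43,1.45): print(a,R.inv().apply(handle(a)-s['eef_pos']))
```

```text
[663.14958455  38.53750413 336.84698067] [-1.40849565  0.70674942  5.32127224] 0.10140453673330801
1.4 [ -0.06079849  -8.28624461 -12.6104393 ]
1.42 [ -0.06218158  -3.64674488 -11.67113452]
1.43 [ -0.06287185  -1.33427161 -11.16673372]
1.45 [ -0.06424949   3.27496558 -10.08868747]
```

```bash
cat > arc.py <<'E'
from h import *
import sys
from scipy.optimize import minimize_scalar
da,n=float(sys.argv[1]),int(sys.argv[2])
s=telemetry.sense();R=rot(s['ee_rot'])
off=np.array([0,0,-11.]) # bar in tool
b=s['eef_pos']+R.apply(off); a=minimize_scalar(lambda a:np.sum((handle(a)-b)[[0,2]]**2),bounds=(-.1,1.7),method='bounded').x
print('a',a,'err',(handle(a)-b).round(1),'force',s['force'].round(1),'grip',s['grip_width'],'j',s['joints'].round(2))
e=0
for i in range(n):
    d=R.inv().apply(handle(a-da*(i+1))-handle(a-da*i))/200; print((d.round(4)+0.).tolist(),round(a-da*(i+1),3))
E
python3 arc.py .06 16
```

```text
a 1.4356727106265053 err [ 0.  -0.1 -0.1] force [-1.4  0.7  5.3] grip 0.10140453673330801 j [-0.12  0.43  1.09  0.01  1.34 -0.05]
[0.0, -0.0696, -0.0138] 1.376
[0.0, -0.0703, -0.0096] 1.316
[0.0, -0.0708, -0.0054] 1.256
[0.0, -0.071, -0.0011] 1.196
[0.0, -0.0709, 0.0032] 1.136
[0.0, -0.0706, 0.0074] 1.076
[0.0, -0.07, 0.0116] 1.016
[0.0, -0.0692, 0.0158] 0.956
[0.0, -0.0681, 0.0199] 0.896
[0.0, -0.0668, 0.024] 0.836
[0.0, -0.0653, 0.0279] 0.776
[0.0, -0.0635, 0.0318] 0.716
[0.0, -0.0614, 0.0356] 0.656
[0.0, -0.0592, 0.0392] 0.596
[0.0, -0.0568, 0.0427] 0.536
[0.0, -0.0541, 0.046] 0.476
```

{"op": "servo_tool", "data": {
  "deltas": [
    [[0,-0.035,-0.007],[0,0,0],0],
    [[0,-0.035,-0.006],[0,0,0],0],
    [[0,-0.07,-0.0096],[0,0,0],0],
    [[0,-0.071,-0.0054],[0,0,0],0],
    [[0,0,0],[0,0,0],0]
  ],
  "squeeze": 30
}}

```text
time_s: 19.65
eef_pos: [620.0, 41.8, 330.0]
ee_rot: [0.103, 0.726, 0.673, 0.096]
force: [-3.7, 0.4, 4.4]
grip_width: 0.103
grip_force: 31.4
```

```bash
python3 arc.py .06 8
```

```text
a 1.2505866525745668 err [-0.  -0.   0.1] force [-3.7  0.4  4.4] grip 0.10268316544158881 j [-0.13  0.33  1.25  0.01  1.28 -0.05]
[0.0, -0.071, -0.0006] 1.191
[0.0, -0.0709, 0.0036] 1.131
[0.0, -0.0706, 0.0079] 1.071
[0.0, -0.07, 0.0121] 1.011
[0.0, -0.0691, 0.0163] 0.951
[0.0, -0.068, 0.0204] 0.891
[0.0, -0.0667, 0.0244] 0.831
[0.0, -0.0651, 0.0284] 0.771
```

Tracking is very good, so I'll continue along the arc.

{"op": "servo_tool", "data": {
  "deltas": [
    [[0,-0.071,0],[0,0,0],0],
    [[0,-0.071,0.0036],[0,0,0],0],
    [[0,-0.071,0.008],[0,0,0],0],
    [[0,-0.07,0.012],[0,0,0],0],
    [[0,-0.069,0.016],[0,0,0],0],
    [[0,0,0],[0,0,0],0]
  ]
}}

```text
time_s: 20.25
eef_pos: [554.7, 46.8, 301.9]
ee_rot: [0.103, 0.726, 0.673, 0.095]
force: [-7.2, -0.1, 4.3]
grip_width: 0.101
grip_force: 32.2
```

```bash
python3 arc.py .05 8
```

```text
a 0.9476725096942941 err [-0.4  0.1  0.6] force [-7.2 -0.1  4.3] grip 0.10070775418435314 j [-0.13  0.19  1.5   0.02  1.17 -0.06]
[0.0, -0.0567, 0.017] 0.898
[0.0, -0.0557, 0.0198] 0.848
[0.0, -0.0547, 0.0226] 0.798
[0.0, -0.0535, 0.0253] 0.748
[0.0, -0.0522, 0.0279] 0.698
[0.0, -0.0507, 0.0305] 0.648
[0.0, -0.0491, 0.033] 0.598
[0.0, -0.0474, 0.0354] 0.548
```

{"op": "servo_tool", "data": {
  "deltas": [
    [[0,-0.057,0.017],[0,0,0],0],
    [[0,-0.056,0.02],[0,0,0],0],
    [[0,-0.055,0.023],[0,0,0],0],
    [[0,-0.0535,0.025],[0,0,0],0],
    [[0,-0.052,0.028],[0,0,0],0],
    [[0,-0.051,0.03],[0,0,0],0],
    [[0,0,0],[0,0,0],0]
  ]
}}

```text
time_s: 20.95
eef_pos: [499.9, 51.0, 255.0]
ee_rot: [0.101, 0.726, 0.673, 0.094]
force: [-8.3, -1.4, 1.1]
grip_width: 0.1
grip_force: 32.7
```

```bash
python3 arc.py .05 8
```

```text
a 0.6401725327859602 err [-0.9  0.1  0.8] force [-8.3 -1.4  1.1] grip 0.09982656151741057 j [-0.14  0.1   1.73  0.02  1.04 -0.07]
[0.0, -0.0487, 0.0335] 0.59
[0.0, -0.047, 0.0359] 0.54
[0.0, -0.0451, 0.0382] 0.49
[0.0, -0.0432, 0.0404] 0.44
[0.0, -0.0411, 0.0426] 0.39
[0.0, -0.0389, 0.0446] 0.34
[0.0, -0.0367, 0.0464] 0.29
[0.0, -0.0343, 0.0482] 0.24
```

{"op": "servo_tool", "data": {
  "deltas": [
    [[0,-0.051,0.029],[0,0,0],0],
    [[0,-0.047,0.035],[0,0,0],0],
    [[0,-0.045,0.038],[0,0,0],0],
    [[0,-0.043,0.04],[0,0,0],0],
    [[0,-0.041,0.0425],[0,0,0],0],
    [[0,-0.039,0.0445],[0,0,0],0],
    [[0,0,0],[0,0,0],0]
  ]
}}

```text
time_s: 21.65
eef_pos: [462.1, 53.9, 195.8]
ee_rot: [0.101, 0.727, 0.673, 0.094]
force: [-3.7, -1.3, -5.7]
grip_width: 0.103
grip_force: 32.5
```

```bash
python3 arc.py .035 10
```

```text
a 0.3402749062849511 err [-0.9  0.1  0.4] force [-3.7 -1.3 -5.7] grip 0.10311528963569583 j [-0.15  0.07  1.92  0.03  0.87 -0.09]
[0.0, -0.0259, 0.0323] 0.305
[0.0, -0.0248, 0.0332] 0.27
[0.0, -0.0236, 0.034] 0.235
[0.0, -0.0224, 0.0349] 0.2
[0.0, -0.0211, 0.0356] 0.165
[0.0, -0.0199, 0.0363] 0.13
[0.0, -0.0186, 0.037] 0.095
[0.0, -0.0173, 0.0376] 0.06
[0.0, -0.016, 0.0382] 0.025
[0.0, -0.0146, 0.0388] -0.01
```

{"op": "servo_tool", "data": {
  "deltas": [
    [[0,-0.028,0.03],[0,0,0],0],
    [[0,-0.025,0.033],[0,0,0],0],
    [[0,-0.024,0.034],[0,0,0],0],
    [[0,-0.022,0.035],[0,0,0],0],
    [[0,-0.021,0.0355],[0,0,0],0],
    [[0,-0.01,0.018],[0,0,0],0],
    [[0,0,0],[0,0,0],0]
  ]
}}

```text
time_s: 22.35
eef_pos: [448.0, 55.0, 153.9]
ee_rot: [0.102, 0.726, 0.673, 0.094]
force: [-5.1, -1.4, -5.6]
grip_width: 0.099
grip_force: 33.1
```

```bash
python3 arc.py .02 8
```

```text
a 0.15251055950204812 err [-0.8  0.1  0.2] force [-5.1 -1.4 -5.6] grip 0.0991015931406953 j [-0.15  0.1   2.01  0.03  0.75 -0.09]
[0.0, -0.0113, 0.0208] 0.133
[0.0, -0.0109, 0.021] 0.113
[0.0, -0.0105, 0.0212] 0.093
[0.0, -0.01, 0.0214] 0.073
[0.0, -0.0096, 0.0216] 0.053
[0.0, -0.0092, 0.0218] 0.033
[0.0, -0.0087, 0.022] 0.013
[0.0, -0.0083, 0.0222] -0.007
```

{"op": "servo_tool", "data": {
  "deltas": [
    [[0,-0.012,0.02],[0,0,0],0],
    [[0,-0.011,0.021],[0,0,0],0],
    [[0,-0.01,0.021],[0,0,0],0],
    [[0,-0.01,0.0215],[0,0,0],0],
    [[0,-0.0095,0.0215],[0,0,0],0],
    [[0,0,0],[0,0,0],0]
  ]
}}

```text
time_s: 22.95
eef_pos: [443.7, 55.3, 130.8]
ee_rot: [0.102, 0.726, 0.673, 0.094]
force: [-6.1, -1.1, -5.8]
grip_width: 0.1
grip_force: 33.4
```

```bash
python3 arc.py .01 6
```

```text
a 0.05291330096449537 err [-0.7  0.1  0.1] force [-6.1 -1.1 -5.8] grip 0.09981813703948426 j [-0.15  0.13  2.05  0.03  0.68 -0.1 ]
[0.0, -0.0046, 0.0109] 0.043
[0.0, -0.0045, 0.0109] 0.033
[0.0, -0.0044, 0.011] 0.023
[0.0, -0.0043, 0.011] 0.013
[0.0, -0.0042, 0.0111] 0.003
[0.0, -0.0041, 0.0111] -0.007
```

{"op": "servo_tool", "data": {
  "deltas": [
    [[0,-0.0045,0.011],[0,0,0],0],
    [[0,-0.0045,0.011],[0,0,0],0],
    [[0,-0.0045,0.011],[0,0,0],0],
    [[0,-0.002,0.006],[0,0,0],0],
    [[0,0,0],[0,0,0],0]
  ]
}}

```text
time_s: 23.45
eef_pos: [442.6, 55.4, 122.5]
ee_rot: [0.102, 0.726, 0.673, 0.094]
force: [-7.9, -2.0, -5.0]
grip_width: 0.098
grip_force: 33.6
```

{"op": "servo_tool", "data": {
  "deltas": [
    [[0,-0.002,0.005],[0,0,0],0],
    [[0,0,0],[0,0,0],0]
  ]
}}

```text
time_s: 23.65
eef_pos: [442.5, 55.4, 121.5]
ee_rot: [0.102, 0.726, 0.673, 0.094]
force: [-8.5, -1.5, -3.8]
grip_width: 0.101
grip_force: 33.7
```

{"op": "servo_tool", "data": {
  "deltas": [
    [[0,-0.002,0.005],[0,0,0],0],
    [[0,0,0],[0,0,0],0]
  ]
}}

```text
time_s: 23.85
eef_pos: [442.5, 55.4, 120.5]
ee_rot: [0.102, 0.726, 0.673, 0.094]
force: [-7.8, -1.0, -4.4]
grip_width: 0.099
grip_force: 33.8
```

{"op": "servo_tool", "data": {
  "deltas": [
    [[0,-0.002,0.005],[0,0,0],0],
    [[0,0,0],[0,0,0],0]
  ]
}}

```text
time_s: 24.05
eef_pos: [442.3, 55.4, 119.4]
ee_rot: [0.102, 0.726, 0.673, 0.094]
force: [-7.9, -1.3, -4.2]
grip_width: 0.106
grip_force: 33.8
```

{"op": "servo_tool", "data": {
  "deltas": [
    [[0,-0.002,0.005],[0,0,0],0],
    [[0,0,0],[0,0,0],0]
  ]
}}

```text
time_s: 24.25
eef_pos: [442.2, 55.4, 118.3]
ee_rot: [0.102, 0.726, 0.673, 0.094]
force: [-8.6, -1.7, -4.6]
grip_width: 0.099
grip_force: 33.8
```

{"op": "servo_tool", "data": {
  "deltas": [
    [[0,-0.002,0.005],[0,0,0],0],
    [[0,0,0],[0,0,0],0]
  ]
}}

```text
time_s: 24.45
eef_pos: [442.2, 55.4, 117.3]
ee_rot: [0.102, 0.726, 0.673, 0.094]
force: [-8.4, -1.8, -4.2]
grip_width: 0.103
grip_force: 33.8
```

{"op": "servo_tool", "data": {
  "deltas": [
    [[0,-0.002,0.005],[0,0,0],0],
    [[0,0,0],[0,0,0],0]
  ]
}}

```text
time_s: 24.65
eef_pos: [442.1, 55.4, 116.2]
ee_rot: [0.102, 0.726, 0.673, 0.094]
force: [-7.6, -1.8, -4.9]
grip_width: 0.099
grip_force: 33.8
```

{"op": "servo_tool", "data": {
  "deltas": [
    [[0,-0.001,0.005],[0,0,0],0],
    [[0,0,0],[0,0,0],0]
  ]
}}

```text
time_s: 24.85
eef_pos: [442.0, 55.5, 115.1]
ee_rot: [0.102, 0.726, 0.673, 0.094]
force: [-8.8, -1.9, -4.8]
grip_width: 0.098
grip_force: 33.9
```

{"op": "servo_tool", "data": {
  "deltas": [
    [[0,-0.001,0.005],[0,0,0],0],
    [[0,0,0],[0,0,0],0]
  ]
}}

```text
time_s: 25.05
eef_pos: [441.9, 55.5, 114.0]
ee_rot: [0.101, 0.726, 0.673, 0.094]
force: [-9.4, -2.3, -5.1]
grip_width: 0.1
grip_force: 34.0
```

{"op": "servo_tool", "data": {
  "deltas": [
    [[0,-0.001,0.005],[0,0,0],0],
    [[0,0,0],[0,0,0],0]
  ]
}}

```text
time_s: 25.25
eef_pos: [442.0, 55.5, 113.7]
ee_rot: [0.102, 0.726, 0.673, 0.094]
force: [-17.5, -2.5, 9.8]
grip_width: 0.099
grip_force: 35.4
```

{"op": "servo_tool", "data": {
  "deltas": [
    [[0,0,-0.003],[0,0,0],0],
    [[0,0,0],[0,0,0],0]
  ]
}}

```text
time_s: 25.45
eef_pos: [441.9, 55.5, 113.8]
ee_rot: [0.102, 0.726, 0.673, 0.094]
force: [-10.2, -2.0, 0.9]
grip_width: 0.104
grip_force: 34.4
```

{"op": "servo_tool", "data": {
  "deltas": [
    [[0,0,0],[0,0,0],0.15],
    [[0,0,0],[0,0,0],0.22],
    [[0,0,0],[0,0,0],0.25],
    [[0,0,0],[0,0,0],0.25]
  ]
}}

```text
time_s: 25.85
eef_pos: [444.0, 55.2, 115.1]
ee_rot: [0.104, 0.726, 0.673, 0.096]
force: [0.2, 0.2, 0.3]
grip_width: 0.251
grip_force: 0.0
```

{"op": "servo_tool", "data": {
  "deltas": [
    [[0,0,-0.03],[0,0,0],0.25],
    [[0,0,-0.06],[0,0,0],0.25],
    [[0,0,-0.1],[0,0,0],0.25],
    [[0,0,-0.15],[0,0,0],0.25],
    [[0,0,-0.2],[0,0,0],0.25],
    [[0,-0.1,-0.2],[0,0,0],0.25],
    [[0,-0.1,-0.2],[0,0,0],0.25],
    [[0,0,0],[0,0,0],0.25]
  ]
}}

```text
time_s: 26.65
eef_pos: [352.0, 62.5, 288.8]
ee_rot: [0.107, 0.726, 0.673, 0.099]
force: [0.8, -0.1, -0.2]
grip_width: 0.252
grip_force: 0.0
```

Run:
```python
from h import *
s=telemetry.sense();print(s['eef_pos'],s['force'],s['time_s'])
im=optics.capture('side');C=cam('side')
# lid-top silhouette check: edge strength along the projected front top edge of the lid for several angles
g=cv2.GaussianBlur(cv2.cvtColor(im,cv2.COLOR_BGR2GRAY),(0,0),.7).astype(float)
gx,gy=cv2.Sobel(g,-1,1,0),cv2.Sobel(g,-1,0,1)
for cm,I in(('side',im),('top',optics.capture('top'))):
  C=cam(cm);g=cv2.GaussianBlur(cv2.cvtColor(I,cv2.COLOR_BGR2GRAY),(0,0),.7);M=np.hypot(cv2.Sobel(g,cv2.CV_64F,1,0),cv2.Sobel(g,cv2.CV_64F,0,1))
  out=[]
  for a in np.arange(-.04,.17,.02):
    P=[];
    for y in np.linspace(-63,63,60): P.append(handle(a,y)+[0,0,5])  # bar ridge
    for r in(202,):
      for y in np.linspace(-113,113,100): P.append(kiln([104-r*np.cos(a)+36*np.sin(a),y,111+r*np.sin(a)+36*np.cos(a)]))
    for y in(-113,):
      for r in np.linspace(10,200,80): P.append(kiln([104-r*np.cos(a)+36*np.sin(a),y,111+r*np.sin(a)+36*np.cos(a)]))
    uv=proj(C,P).astype(np.float32); v=cv2.remap(M,uv[:,0].copy(),uv[:,1].copy(),cv2.INTER_LINEAR).ravel()
    out.append((round(a,2),round(v[60:160].mean()),round(v[160:].mean())))
  print(cm,out)
```

```text
[351.98147315  62.49989218 288.77278081] [ 0.75518801 -0.12328319 -0.18667051] 26.65
side [(np.float64(-0.04), 152, 125), (np.float64(-0.02), 266, 137), (np.float64(0.0), 254, 111), (np.float64(0.02), 129, 69), (np.float64(0.04), 40, 44), (np.float64(0.06), 25, 32), (np.float64(0.08), 19, 26), (np.float64(0.1), 18, 22), (np.float64(0.12), 18, 18), (np.float64(0.14), 19, 19), (np.float64(0.16), 19, 30)]
top [(np.float64(-0.04), 261, 82), (np.float64(-0.02), 251, 84), (np.float64(0.0), 217, 87), (np.float64(0.02), 161, 90), (np.float64(0.04), 100, 93), (np.float64(0.06), 56, 96), (np.float64(0.08), 33, 100), (np.float64(0.1), 25, 104), (np.float64(0.12), 21, 108), (np.float64(0.14), 18, 112), (np.float64(0.16), 16, 116)]
```

The edge fit peaks at about 0 rad in both cameras, so the lid is shut. The arm is clear of everything, so I'm handing the job in.

```bash
python3 -c "
from rig import ctrl;print(ctrl.finish_job())"
```

```text
the job is handed in; nothing more can be done
None
```

The job is handed in at about 27 s: the tongs lie flat in the tray, the flask stands upright in the middle of the tile, and the lid was lowered held in the gripper until it rested shut; after the lid went down I checked it only by an image edge fit and the contact force, as my 10 picture views were used up.

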